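# Advance the sample carousel by one turn of its hand wheel

### The job

Move the sample carousel on by one place: with the fingers closed, push the upright handle of the hand wheel round clockwise, as seen from above, through exactly one full turn, so that the handle ends back in line with the small steel index bar where it started, and then move clear. Only push the handle; do not take it between the fingers, turn the wheel backwards or run well past the mark. Do not touch the carousel, and leave the vial, jar, bottle and tip box standing where they are.

Things in the scene. Friction and masses are not known exactly. Their poses are not given: they have to be found in the camera images.
- feeder: Ivory bench-top sample feeder, fixed to the table: flat box 500 x 360 mm, its deck 60 mm above the table. Origin on the hand wheel's vertical axis at table height; z up; the box runs from 120 mm on the -x side of the axis to 380 mm on the +x side and 180 mm to either side in y. A probe post 50 mm wide stands on the deck 345 to 375 mm from the axis along +x, with a black arm over the far edge of the carousel, top 180 mm above the table.
- wheel (a joint): Angle of the hand wheel in rad: 0 at the start, grows as the wheel is turned clockwise seen from above, 6.283 after exactly one turn. It turns on freely in both directions with no stop or detent at one turn, has light friction (about 0.10 N m, some 1.5 to 2 N of push at the handle), does not spring back and does not coast. One turn moves the carousel on by one twelfth of a turn.
- wheel_axis (a point): Point on the hand wheel's vertical axis at the height of its rim, 78 mm above the table. Dark steel wheel: round rim of 65 mm radius to the bar's middle, bar 12 mm thick, rim top 84 mm above the table; three spokes, the hub 17 mm in radius and no higher than 89 mm above the table.
- wheel_handle: Upright black cylindrical handle, 20 mm in diameter and 50 mm tall, standing on the rim at the end of one spoke, its axis 65 mm from the wheel's axis. It revolves freely on its pin and does not pull out. Origin: centre of its foot, 85 mm above the table; z up, while x and y turn with the revolving handle. It goes round with the wheel.
- handle_top (a point): Centre of the top face of the handle, 135 mm above the table.
- index_bar (a point): Middle of the top of the small steel index bar on the deck, 22 x 6 mm, just outside the rim, 90 mm from the wheel's axis and 66 mm above the table. At the start, and after one full turn, the handle stands between it and the wheel's axis.
- carousel: Round grey sample carousel, 220 mm in diameter, on the deck; its axis 225 mm from the wheel's axis on the feeder's +x side; twelve wells, eleven with capped vials (tops 100 mm above the table) that are fixed in it. Origin on its axis, 61 mm above the table. Geared to the wheel; not to be touched.
- vial: Loose glass vial with white cap, 22 mm diameter, 44 mm tall, standing on the deck beside the wheel, about 135 to 170 mm from its axis. Origin under its centre, z up.
- jar: Loose white jar, 36 mm diameter, 42 mm tall, standing on the deck beside the wheel, about 135 to 170 mm from its axis. Origin under its centre, z up.
- bottle: Loose white bottle, 66 mm diameter, 140 mm tall, standing on the table beside the feeder, on its -y side. Origin under its centre, z up.
- tip_box: Loose pipette tip box, 122 x 82 mm, 62 mm tall, on the table beside the feeder, on its +y side. Origin under its centre, z up.
Things that resemble listed ones, but are neither listed nor needed, are in the scene too. Of the things that look like the jar, the smaller one is meant. Leave any green look-alike of the bottle alone.

How it is judged:
On the way, in this order (a step that is already met when the one before it is completed fails the run):
1. the fingers push the handle past a quarter turn (value of joint wheel between 1.2 and 2.2 rad and contact force between the fingers and wheel_handle above 0.2 N), for 0.05 s.
2. the fingers push the handle past a half turn (value of joint wheel between 2.7 and 3.7 rad and contact force between the fingers and wheel_handle above 0.2 N), for 0.05 s.
3. the fingers push the handle past three quarters of a turn (value of joint wheel between 4.2 and 5.2 rad and contact force between the fingers and wheel_handle above 0.2 N), for 0.05 s.
At the end, for the whole second after the job is handed in: The wheel has been turned clockwise by one full turn, within 0.15 rad (about 10 mm at the handle), and is at rest; the vial, jar, bottle and tip box stand upright within 12 mm of where they stood (value of joint wheel between 6.133 and 6.433 rad and velocity of joint wheel between -0.05 and 0.05 rad/s and distance of each of vial, jar, bottle, tip_box from where it was at the start of the episode below 0.012 m and angle between each of vial, jar, bottle, tip_box's own z axis and vertical below 0.1 rad); the robot touches nothing.
It fails at once if the handle is taken between the fingers (the grasp point comes within 9 mm of the handle's axis, lower than 12 mm above its top) (horizontal distance between the grasp point and handle_top below 0.009 m and z of the grasp point in the frame of handle_top below 0.012 m).
It fails at once if the wheel is turned backwards by more than 0.35 rad (value of joint wheel below -0.35 rad).
It fails at once if the wheel is run more than 0.5 rad past one turn (value of joint wheel above 6.783 rad).
It fails at once if the robot touches the carousel (contact force between any of the fingers, the arm and carousel above 1 N).
It fails at once if the vial, jar, bottle or tip box is lifted, shifted by more than 15 mm or tipped (distance of any of vial, jar, bottle, tip_box from where it was at the start of the episode above 0.015 m or angle between any of vial, jar, bottle, tip_box's own z axis and vertical above 0.2 rad).
It also fails if it takes over 61 s, if anything falls off the work surface, if the arm or the gripper's body presses on something with over 40 N, if the wrist force passes 120 N, or if a joint passes its speed limit or range.

### The arm

A 6-joint arm with a two-finger parallel gripper is mounted at the origin on the work surface. World frame = base frame: x ahead of the robot, y to its left, z up, the work surface at z = 0. Lengths are in m, angles in rad, forces in N, time in s.
With the tool pointing down it reaches from about 0.325 to 0.85 m from the base axis. Payload 4.4 kg.
Tool frame: the origin (TCP) lies midway between the tips of the shut fingers; the grasp point (between the pads) lies 19 mm behind it; z points along the fingers, y is the line along which they close (so a half turn about z gives the same grasp; the last joint's range is limited). The gripper opens to 94 mm and grips with 3 to 60 N. Pads are 16 mm wide; open, the fingers measure 119 mm over their backs; the gripper's body (75 mm by 177 mm) begins 78 mm behind the grasp point.
Start: joints at [-1.444, 0.207, 1.542, -0, 1.393, -0.15], TCP at [0.157, -0.553, 0.205] pointing down, gripper open.
Joint ranges: [-2.73, 2.73], [-0.86, 2.22], [0.23, 2.46], [-1.11, 4.25], [0.08, 2.63], [-2.82, 2.82]. Speed limits (rad/s): [2.79, 2.79, 3.14, 3.14, 3.14, 3.14].

### API

Orientations are given as a rotation vector (axis times angle).
In Python, from workcell import telemetry, imaging, order gives the robot as it stands. The module is installed in compiled form; this text tells all that it offers.
- The arm moves only by the shell command python3 -m jog 'ROWS' [FORCE]. ROWS is text: rows parted by semicolons, each of 7 numbers parted by spaces: the turn, a rotation vector about the tool's x, y, z as a fraction of full scale, then the shift along the tool's x, y, z as a fraction of full scale, then the gripper's target within -1 to 1 (fully open at 1, half-way at 0, shut at -1). In form: ax ay az dx dy dz claw; .... A call has exactly 5 rows; each row shifts and turns the commanded pose from where the row before left it, along the tool's axes as they then stand; what a row does not reach is not made up. Full scale, the value 1, is 2 cm for a shift and 30 degrees for a turn. A row lasts 1/12 s, in which the tool goes at most 41.7 mm and 7.16 degrees, less where a joint would pass 70% of its speed; a pose out of reach is approached as far as the arm can. A call with a number of a shift or a turn outside -1 to 1 is refused whole. A call with a gripper value outside its range is refused whole. The fingers move at their own pace and stop on an object; FORCE is the grip in N (left out, the last holds). Time passes only in rows, so rows that do not move let the fingers close, or fill a call up. It gives the time, the measured TCP pose, the force, the opening and the grip force at its end, in the units of the state.
- telemetry.state(): the state, without advancing time (a new reading comes with each control period).
- imaging.read_camera(name): name is "side" or "top" or "wrist"; returns a dict with "color" (384x512x3 uint8, red, green, blue), "z_map" (384x512 float32, m along the optical axis (not along the pixel's ray), 0 where there is no reading), "fx", "fy", "cx", "cy" (pixels), "k1" (the pictures are not rectified: a ray, as slopes to the right and down, at radius r is drawn at 1 + k1 r^2 times it, then the intrinsics apply), "rvec" (rotation vector, rad) and "tvec" (3), from world to camera coordinates, as OpenCV has them. Camera axes: x right, y down, z forward; pixel columns grow to the right and rows downward; lengths in m; the calibration is good to about 2 mm. A picture is of the moment at which its call begins.
- order.sign_off(): hands the job in; it is judged then, once.
The state is a dict: "time": time; "qpos": joint angles; "qvel": joint speeds; "effort": joint torques, N m; "ee_pos": TCP position; "orientation": TCP orientation; "force": force on the tool from outside, world axes, zero at the start; "torque": the same for the moment, N m; "gripper_width": finger opening in m; "grip_force": force on a finger pad.
Only numpy, scipy, OpenCV 4.12 (cv2) and the standard library are available. Lean on these libraries where they do the work, as an engineer would, in place of code of your own. Each camera call takes 0.05 s, during which the arm holds its last target. There are 200 camera calls.

## Working session

There is one attempt and no reset: what is moved stays moved. The work goes in short steps, Python scripts to look and compute and a shell command to move; the robot and the scene stay as the last step left them, time stands still between calls to the robot, and variables do not carry over. Pictures are saved under pics/ and viewed, at most 10 in all, crops included, and the job is handed in when it is done.

```bash
mkdir -p pics
cat > h.py <<'E'
import numpy as np,cv2
from workcell import telemetry,imaging,order
from scipy.spatial.transform import Rotation as R
def cam(n):
    c=imaging.read_camera(n); c['R']=R.from_rotvec(np.ravel(c['rvec'])).as_matrix(); c['t']=np.ravel(c['tvec']); return c
def ray(c,u,v):
    d=np.array([[(np.asarray(u,float)-c['cx'])/c['fx'],(np.asarray(v,float)-c['cy'])/c['fy']]]).reshape(2,-1)
    p=d.copy()
    for _ in range(10): p=d/(1+c['k1']*(p**2).sum(0))
    D=c['R'].T@np.vstack([p,np.ones(p.shape[1])]); o=-c['R'].T@c['t']
    return o,D
def plane(c,u,v,z):
    o,D=ray(c,u,v); return (o[:,None]+D*((z-o[2])/D[2])).T
def depth(c,u,v):
    o,D=ray(c,u,v); z=c['z_map'][np.asarray(v,int),np.asarray(u,int)].ravel(); return (o[:,None]+D*z).T
def save(n,im,): cv2.imwrite('pics/'+n,cv2.cvtColor(im,cv2.COLOR_RGB2BGR))
E
python3 - <<'E'
from h import *
s=telemetry.state(); print(s['time'],s['ee_pos'],s['orientation'],s['gripper_width'],s['force'])
for n in ('top','side'):
    c=cam(n); save(n+'0.png',c['color']); np.savez(n+'0.npz',**c); print(n,c['fx'],c['k1'],-c['R'].T@c['t'],c['R'][2])
E
```

```text
0.0 [ 0.15700793 -0.55232862  0.20432534] [-3.10937473e+00 -4.33115625e-01 -2.47690187e-05] 0.09383184136956997 [-0.03511039 -0.46026054 -0.05898022]
top 364.0241434683109 -0.02524799920966773 [0.53068518 0.03067178 0.92801795] [ 0.0439593  -0.03723063 -0.99833935]
side 432.4656345431023 -0.06977857387230262 [-0.09166138  0.67660537  0.63914939] [ 0.61569211 -0.60519436 -0.50464146]
```

View pics/top0.png

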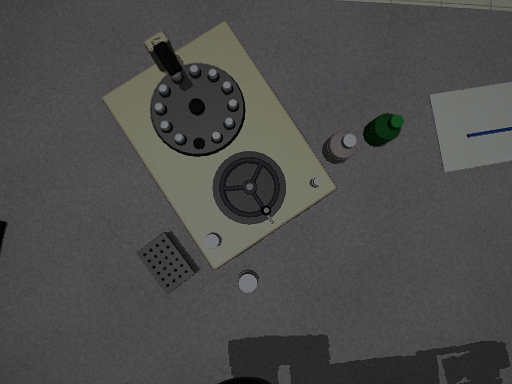

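View pics/side0.png

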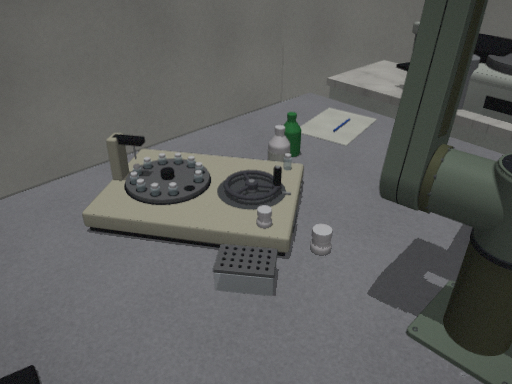

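Top view: wheel hub (250,187), handle (266,211), index bar (271,221), vial (315,182), carousel (198,108), tip box (168,263), and bottle (340,148) with its green look-alike (383,130). There are two jar-like things: one at (212,241) on the deck, and a larger one at (248,283) on the table. The deck one fits the jar. The only other dark upright is the carousel's black hub (196,107), which isn't the handle.

Run:
```python
from h import *
c=dict(np.load('top0.npz'))
d=dict(np.load('side0.npz'))
for n,u,v,z in [('hub',250,187,.089),('handle',266,211,.135),('index',271,221,.066),('vial',315.5,182,.104),('jar',212,240.5,.102),('jar2',248,283,.05),('bottle',349,140,.14),('tip',168,263,.062),('car',197,107,.09)]:
    print(n,plane(c,u,v,z)[0].round(4),depth(c,[u],[v])[0].round(4))
print('side handle',plane(d,277.5,168,.135), 'hub',plane(d,251,184,.089))
# refine rim: dark pixels around hub
g=c['color'].max(2); save('crop0.png',cv2.resize(c['color'][140:260,190:350],None,fx=5,fy=5,interpolation=cv2.INTER_CUBIC))
m=((g<85)).astype(np.uint8); m[:145]=0;m[230:]=0;m[:,:205]=0;m[:,295:]=0
cs,_=cv2.findContours(m,cv2.RETR_EXTERNAL,cv2.CHAIN_APPROX_NONE); k=max(cs,key=cv2.contourArea)
print(cv2.contourArea(k),cv2.fitEllipse(k),k[:,0].min(0),k[:,0].max(0))
```

```text
hub [0.5846 0.0151 0.089 ] [0.5845 0.0151 0.0904]
handle [ 0.5304 -0.0205  0.135 ] [ 0.5304 -0.0205  0.1352]
index [ 0.507  -0.0375  0.066 ] [ 0.507  -0.0376  0.0656]
vial [ 0.5999 -0.134   0.104 ] [ 0.5999 -0.134   0.1042]
jar [0.4604 0.0972 0.102 ] [0.4602 0.0974 0.0995]
jar2 [0.357  0.0122 0.05  ] [0.3587 0.0123 0.0585]
bottle [ 0.6923 -0.1994  0.14  ] [ 0.6923 -0.1993  0.1401]
tip [0.4015 0.2016 0.062 ] [0.4008 0.2026 0.0569]
car [0.7665 0.1437 0.09  ] [0.7648 0.1429 0.096 ]
side handle [[ 0.53172678 -0.01725006  0.135     ]] hub [[0.57648343 0.02922962 0.089     ]]
4133.0 ((248.8296661376953, 187.19313049316406), (72.44405364990234, 72.66632080078125), 67.46809387207031) [213 151] [285 224]
```

View pics/crop0.png

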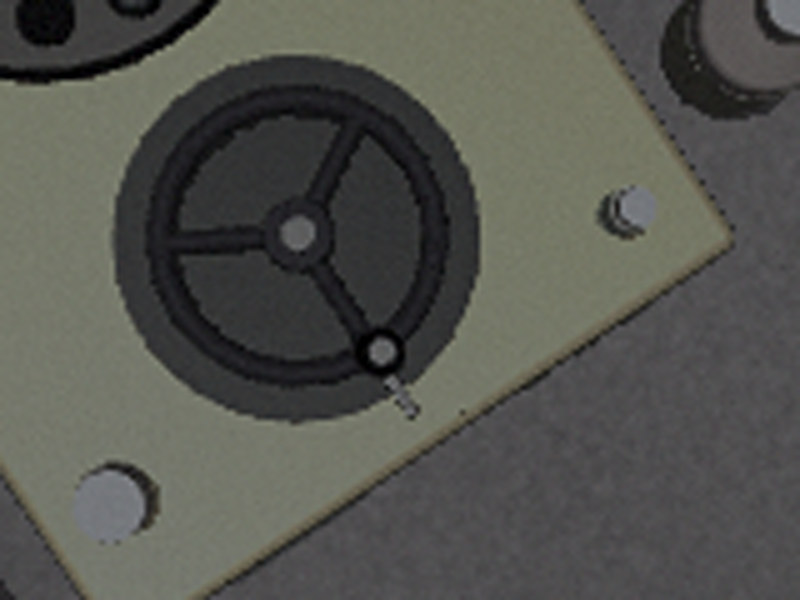

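The crop confirms the handle: the black ring on the rim at the end of a spoke, at crop (381,351), which is full-image (266.2,210.2). It is in line with the steel bar at (270,219). The jar (small, on the deck) and vial are well outside the wheel. Next I shut the fingers and move over at height.

```bash
python3 -m jog '0 0 0 .87 -.63 0 -1;0 0 0 .87 -.63 0 -1;0 0 0 .87 -.63 0 -1;0 0 0 .87 -.63 0 -1;0 0 0 .87 -.63 0 -1' 20 
python3 -m jog '0 0 0 .87 -.63 0 -1;0 0 0 .87 -.63 0 -1;0 0 0 .87 -.63 0 -1;0 0 0 .87 -.63 0 -1;0 0 0 .87 -.63 0 -1'
python3 -m jog '0 0 0 .87 -.63 0 -1;0 0 0 .87 -.63 0 -1;0 0 0 .87 -.63 0 -1;0 0 0 .87 -.63 0 -1;0 0 0 .87 -.63 0 -1'
python3 -m jog '0 0 0 .87 -.63 0 -1;0 0 0 .87 -.63 0 -1;0 0 0 .87 -.63 0 -1;0 0 0 .87 -.63 0 -1;0 0 0 .87 -.63 0 -1'
python3 -m jog '0 0 0 .87 -.63 0 -1;0 0 0 .87 -.63 0 -1;0 0 0 .87 -.63 0 -1;0 0 0 .87 -.63 0 -1;0 0 0 .87 -.63 0 -1'
```

```text
time: 0.52
ee_pos: [0.2239, -0.4675, 0.2048]
orientation: [-3.11, -0.433, 0.0]
force: [0.8, 1.0, 0.6]
gripper_width: 0.0642
grip_force: 0.0
time: 0.93
ee_pos: [0.2904, -0.3831, 0.2049]
orientation: [-3.111, -0.433, 0.001]
force: [0.7, -0.8, 0.6]
gripper_width: 0.0306
grip_force: 0.0
time: 1.35
ee_pos: [0.3568, -0.2987, 0.205]
orientation: [-3.111, -0.433, 0.001]
force: [0.3, -0.1, -0.6]
gripper_width: 0.0008
grip_force: 0.0
time: 1.77
ee_pos: [0.4232, -0.2144, 0.205]
orientation: [-3.111, -0.433, 0.001]
force: [0.2, 0.0, -0.0]
gripper_width: 0.0007
grip_force: 0.0
time: 2.18
ee_pos: [0.4896, -0.1301, 0.2049]
orientation: [-3.111, -0.433, 0.001]
force: [-0.4, 0.6, 0.2]
gripper_width: 0.0003
grip_force: 0.0
```

```bash
cat > lag.py <<'E'
from h import *
from scipy.optimize import brentq
C=np.array([.585,.0154]); ex=np.array([.9617,.2732]); ey=np.array([.2732,-.9617]); hx,hy=.008,.0125
def dist(hand,p):
    d=hand-p; a=np.abs([d@ex,d@ey])-[hx,hy]; a=np.maximum(a,0); return np.hypot(*a)
P=lambda r,a:r*np.array([np.cos(a),np.sin(a)])
def lag(a,r=.065): # pusher at angle a; handle leads clockwise by
    return brentq(lambda l:dist(P(.065,a-l),P(r,a))-.010,.05,1.2)
if __name__=='__main__':
    for deg in range(0,360,15):
        a=np.radians(-115-deg); print(deg,np.degrees(lag(a)).round(1))
E
python3 lag.py
```

```text
0 21.9
15 21.6
30 20.2
45 20.0
60 21.4
75 21.9
90 20.3
105 17.6
120 16.2
135 16.0
150 16.9
165 19.6
180 21.9
195 21.6
210 20.2
225 20.0
240 21.4
255 21.9
270 20.3
285 17.6
300 16.2
315 16.0
330 16.9
345 19.6
```

```bash
python3 -m jog '0 0 0 .87 -.63 0 -1;0 0 0 .87 -.63 0 -1;0 0 0 .87 -.63 0 -1;0 0 0 .87 -.63 0 -1;0 0 0 .87 -.63 0 -1'
python3 -m jog '0 0 0 0 0 .8 -1;0 0 0 0 0 .6 -1;0 0 0 0 0 0 -1;0 0 0 0 0 0 -1;0 0 0 0 0 0 -1'
python3 - <<'E'
from h import *
c=cam('wrist');d=cam('side')
save('ws1.png',np.hstack([cv2.resize(c['color'],(400,300)),cv2.resize(d['color'][100:280,160:400],(400,300))]))
E
```

```text
time: 2.6
ee_pos: [0.5561, -0.0458, 0.2048]
orientation: [-3.111, -0.434, 0.002]
force: [0.5, 0.1, -0.4]
gripper_width: 0.0007
grip_force: 0.0
time: 3.02
ee_pos: [0.5556, -0.0474, 0.1773]
orientation: [-3.112, -0.432, 0.001]
force: [-0.1, 0.3, -0.0]
gripper_width: 0.0008
grip_force: 0.0
```

View pics/ws1.png

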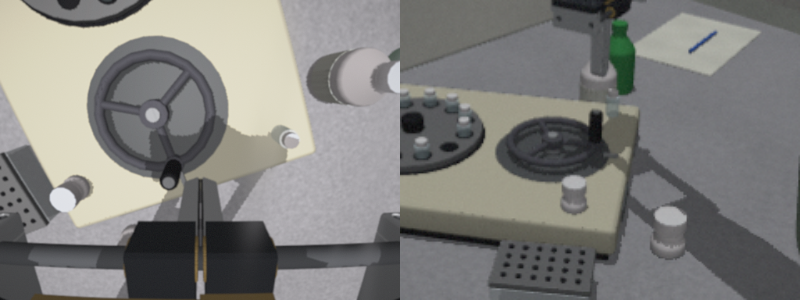

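Left (wrist): the fingertips at (200,180) are to the right of the handle at (172,175), which is the behind side. Right (side): the handle is upright and clear. Now I descend to about 105 mm and re-measure the axis with the wrist camera.

```bash
python3 -m jog '0 0 0 .15 -.16 .9 -1;0 0 0 0 0 .9 -1;0 0 0 0 0 .9 -1;0 0 0 0 0 .9 -1;0 0 0 0 0 0 -1'
python3 - <<'E'
from h import *
c=cam('wrist'); t=cam('top')
save('w2.png',np.hstack([cv2.resize(c['color'],(400,300)),cv2.resize(t['color'][140:260,190:350],(400,300))])); np.savez('w2.npz',**c)
print(telemetry.state()['ee_pos'],telemetry.state()['force'])
E
```

```text
time: 3.53
ee_pos: [0.5551, -0.0427, 0.1023]
orientation: [-3.109, -0.432, 0.009]
force: [-0.8, -0.6, 0.2]
gripper_width: 0.0004
grip_force: 0.0
[ 0.557825   -0.04323699  0.10568047] [-0.42382624 -0.2729886   0.50932334]
```

View pics/w2.png

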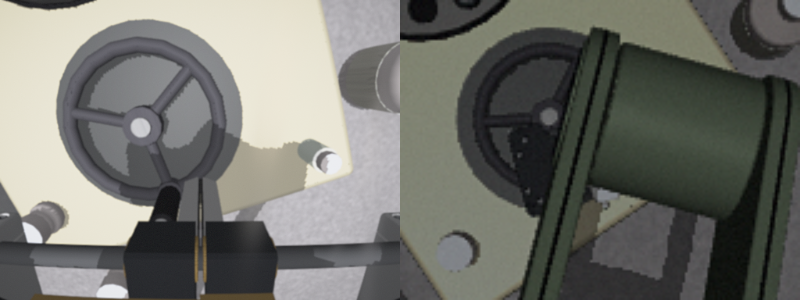

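```bash
cat > plan.py <<'E'
import sys
from lag import *
def plan(step,n,r=.065,z=.105):
    s=telemetry.state(); p=np.array(s['ee_pos']); M=R.from_rotvec(s['orientation']).as_matrix()
    q=p[:2]-C; a=np.arctan2(q[1],q[0]); print('t',s['time'],'pos',p.round(4),'r',np.hypot(*q).round(4),'ang',np.degrees(a).round(1),'handle~',np.degrees(a-lag(a,np.hypot(*q))).round(1),'F',np.round(s['force'],1))
    T=np.zeros(3); 
    for i in range(1,n+1):
        w=np.r_[C+P(r,a-np.radians(step*i)),z]-p; u=M.T@w/.02; d=(u-T).round(2); T+=d; print('0 0 0 %g %g %g -1'%tuple(d),end=';\n' if i%5==0 else ';')
if __name__=='__main__':
    plan(float(sys.argv[1]),int(sys.argv[2]))
E
python3 - <<'E'
from h import *
c=dict(np.load('w2.npz')); print(plane(c,180.5,163.8,.089))
E
python3 plan.py 6 20
```

```text
[[0.58728162 0.01648692 0.089     ]]
t 3.6333 pos [ 0.5578 -0.0432  0.1057] r 0.0646 ang -114.9 handle~ -136.7 F [-0.4 -0.3  0.5]
0 0 0 -0.26 -0.22 0.03 -1;0 0 0 -0.22 -0.26 0 -1;0 0 0 -0.19 -0.28 0 -1;0 0 0 -0.16 -0.3 0 -1;0 0 0 -0.13 -0.32 0 -1;
0 0 0 -0.1 -0.32 0 -1;0 0 0 -0.06 -0.34 0 -1;0 0 0 -0.02 -0.34 0.01 -1;0 0 0 0.01 -0.34 -0 -1;0 0 0 0.04 -0.33 -0 -1;
0 0 0 0.08 -0.33 -0 -1;0 0 0 0.12 -0.32 -0 -1;0 0 0 0.15 -0.31 -0 -1;0 0 0 0.17 -0.29 -0 -1;0 0 0 0.21 -0.27 -0 -1;
0 0 0 0.24 -0.25 -0 -1;0 0 0 0.26 -0.22 -0 -1;0 0 0 0.28 -0.19 -0 -1;0 0 0 0.3 -0.16 -0.01 -1;0 0 0 0.31 -0.13 0 -1;
```

```bash
sed -i 's/\[.585,.0154\]/[.586,.016]/' lag.py
python3 -m jog '0 0 0 -.26 -.22 0 -1;0 0 0 -.22 -.26 0 -1;0 0 0 -.19 -.28 0 -1;0 0 0 -.16 -.3 0 -1;0 0 0 -.13 -.32 0 -1'
python3 -m jog '0 0 0 -.1 -.32 0 -1;0 0 0 -.06 -.34 0 -1;0 0 0 -.02 -.34 0 -1;0 0 0 .01 -.34 0 -1;0 0 0 .04 -.33 0 -1'
python3 plan.py 6 20
python3 - <<'E'
from h import *
c=cam('wrist');d=cam('side')
save('ws3.png',np.hstack([cv2.resize(c['color'],(400,300)),cv2.resize(d['color'][100:280,160:400],(400,300))]))
E
```

```text
time: 4.05
ee_pos: [0.5323, -0.0216, 0.1067]
orientation: [3.11, 0.433, 0.004]
force: [1.2, -1.2, 1.6]
gripper_width: 0.0007
grip_force: 1.0
time: 4.47
ee_pos: [0.5203, 0.0104, 0.1056]
orientation: [3.111, 0.434, 0.0]
force: [0.9, -2.1, 2.1]
gripper_width: 0.0002
grip_force: 1.2
t 4.4667 pos [0.5203 0.0104 0.1056] r 0.066 ang -175.1 handle~ -196.6 F [ 0.9 -2.1  2.1]
0 0 0 0.13 -0.32 0.03 -1;0 0 0 0.12 -0.32 -0 -1;0 0 0 0.15 -0.31 -0 -1;0 0 0 0.18 -0.28 -0 -1;0 0 0 0.21 -0.27 -0 -1;
0 0 0 0.23 -0.25 -0 -1;0 0 0 0.26 -0.22 -0 -1;0 0 0 0.28 -0.19 -0 -1;0 0 0 0.3 -0.16 -0 -1;0 0 0 0.32 -0.12 -0 -1;
0 0 0 0.33 -0.1 -0 -1;0 0 0 0.33 -0.06 -0 -1;0 0 0 0.34 -0.02 -0 -1;0 0 0 0.34 0.01 -0 -1;0 0 0 0.34 0.05 -0 -1;
0 0 0 0.33 0.08 -0 -1;0 0 0 0.32 0.12 -0 -1;0 0 0 0.3 0.15 -0 -1;0 0 0 0.29 0.18 -0 -1;0 0 0 0.27 0.21 -0 -1;
```

View pics/ws3.png

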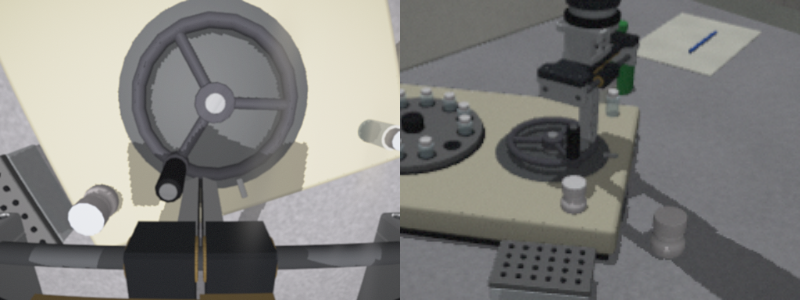

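The wheel turns cleanly: the handle at left-panel (172,178) leads the fingertips, the index bar at (242,187) is now behind, and the jar is untouched. I'll continue.

```bash
python3 -m jog '0 0 0 .13 -.32 0 -1;0 0 0 .12 -.32 0 -1;0 0 0 .15 -.31 0 -1;0 0 0 .18 -.28 0 -1;0 0 0 .21 -.27 0 -1'
python3 -m jog '0 0 0 .23 -.25 0 -1;0 0 0 .26 -.22 0 -1;0 0 0 .28 -.19 0 -1;0 0 0 .3 -.16 0 -1;0 0 0 .32 -.12 0 -1'
python3 -m jog '0 0 0 .33 -.1 0 -1;0 0 0 .33 -.06 0 -1;0 0 0 .34 -.02 0 -1;0 0 0 .34 .01 0 -1;0 0 0 .34 .05 0 -1'
python3 plan.py 6 20
```

```text
time: 4.98
ee_pos: [0.5265, 0.0439, 0.1048]
orientation: [-3.111, -0.434, 0.003]
force: [-1.9, -1.2, 0.2]
gripper_width: 0.0006
grip_force: 0.9
time: 5.4
ee_pos: [0.5489, 0.0693, 0.105]
orientation: [-3.111, -0.434, 0.002]
force: [-1.2, -1.2, -1.7]
gripper_width: 0.0004
grip_force: 1.0
time: 5.82
ee_pos: [0.5811, 0.0802, 0.1053]
orientation: [-3.112, -0.433, 0.001]
force: [-2.6, -0.8, -1.4]
gripper_width: 0.0003
grip_force: 1.3
t 5.8167 pos [0.5811 0.0802 0.1053] r 0.0644 ang 94.4 handle~ 77.6 F [-2.6 -0.8 -1.4]
0 0 0 0.34 0.06 0.01 -1;0 0 0 0.31 0.11 0 -1;0 0 0 0.31 0.16 0 -1;0 0 0 0.29 0.18 0 -1;0 0 0 0.26 0.21 0 -1;
0 0 0 0.24 0.24 0 -1;0 0 0 0.22 0.26 0 -1;0 0 0 0.19 0.28 0 -1;0 0 0 0.16 0.31 0 -1;0 0 0 0.12 0.31 0 -1;
0 0 0 0.09 0.33 0 -1;0 0 0 0.06 0.34 0 -1;0 0 0 0.02 0.34 0 -1;0 0 0 -0.01 0.33 0 -1;0 0 0 -0.05 0.34 0 -1;
0 0 0 -0.09 0.33 0 -1;0 0 0 -0.12 0.32 0 -1;0 0 0 -0.15 0.3 0 -1;0 0 0 -0.18 0.29 0 -1;0 0 0 -0.21 0.27 0 -1;
```

```bash
python3 -m jog '0 0 0 .34 .06 0 -1;0 0 0 .31 .11 0 -1;0 0 0 .31 .16 0 -1;0 0 0 .29 .18 0 -1;0 0 0 .26 .21 0 -1'
python3 -m jog '0 0 0 .24 .24 0 -1;0 0 0 .22 .26 0 -1;0 0 0 .19 .28 0 -1;0 0 0 .16 .31 0 -1;0 0 0 .12 .31 0 -1'
python3 -m jog '0 0 0 .09 .33 0 -1;0 0 0 .06 .34 0 -1;0 0 0 .02 .34 0 -1;0 0 0 -.01 .33 0 -1;0 0 0 -.05 .34 0 -1'
python3 plan.py 6 20;  python3 - <<'E'
from h import *
c=cam('wrist');d=cam('side')
save('ws4.png',np.hstack([cv2.resize(c['color'],(400,300)),cv2.resize(d['color'][100:280,160:400],(400,300))]))
E
```

```text
time: 6.23
ee_pos: [0.6144, 0.0747, 0.1054]
orientation: [-3.111, -0.433, -0.001]
force: [-2.7, 0.8, -2.1]
gripper_width: 0.0005
grip_force: 1.2
time: 6.65
ee_pos: [0.6402, 0.0524, 0.1058]
orientation: [-3.111, -0.433, -0.002]
force: [-0.4, 1.9, -1.0]
gripper_width: 0.0004
grip_force: 1.0
time: 7.07
ee_pos: [0.6507, 0.0204, 0.1057]
orientation: [-3.111, -0.433, -0.001]
force: [-1.4, 2.7, -0.2]
gripper_width: 0.0005
grip_force: 1.5
t 7.0667 pos [0.6507 0.0204 0.1057] r 0.0648 ang 3.9 handle~ -17.6 F [-1.4  2.7 -0.2]
0 0 0 -0.08 0.33 0.03 -1;0 0 0 -0.12 0.32 0 -1;0 0 0 -0.16 0.3 0 -1;0 0 0 -0.18 0.29 0 -1;0 0 0 -0.21 0.26 0 -1;
0 0 0 -0.24 0.24 0 -1;0 0 0 -0.27 0.22 0 -1;0 0 0 -0.28 0.18 0 -1;0 0 0 -0.31 0.16 0 -1;0 0 0 -0.31 0.12 0 -1;
0 0 0 -0.33 0.09 0 -1;0 0 0 -0.34 0.05 0 -1;0 0 0 -0.34 0.02 0 -1;0 0 0 -0.34 -0.02 0 -1;0 0 0 -0.33 -0.05 0 -1;
0 0 0 -0.33 -0.09 0 -1;0 0 0 -0.32 -0.12 0 -1;0 0 0 -0.3 -0.16 0 -1;0 0 0 -0.29 -0.18 0 -1;0 0 0 -0.26 -0.22 0 -1;
```

View pics/ws4.png

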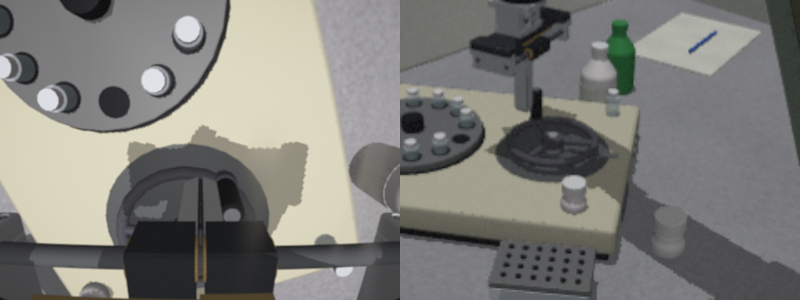

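The handle, at left-panel (230,200) and side-panel (537,103), leads the fingers on the far right of the wheel. The carousel's empty well has moved on, and nothing else has been disturbed. I'll push another 90°.

```bash
python3 -m jog '0 0 0 -.08 .33 0 -1;0 0 0 -.12 .32 0 -1;0 0 0 -.16 .3 0 -1;0 0 0 -.18 .29 0 -1;0 0 0 -.21 .26 0 -1'
python3 -m jog '0 0 0 -.24 .24 0 -1;0 0 0 -.27 .22 0 -1;0 0 0 -.28 .18 0 -1;0 0 0 -.31 .16 0 -1;0 0 0 -.31 .12 0 -1'
python3 -m jog '0 0 0 -.33 .09 0 -1;0 0 0 -.34 .05 0 -1;0 0 0 -.34 .02 0 -1;0 0 0 -.34 -.02 0 -1;0 0 0 -.33 -.05 0 -1'
python3 plan.py 4 10;  python3 - <<'E'
from h import *
c=cam('wrist');d=cam('side'); np.savez('w5.npz',**c); np.savez('s5.npz',**d)
save('ws5.png',np.hstack([cv2.resize(c['color'],(400,300)),cv2.resize(d['color'][130:220,210:330],(400,300))]))
E
```

```text
time: 7.58
ee_pos: [0.6447, -0.0131, 0.1058]
orientation: [3.111, 0.433, 0.003]
force: [1.6, 1.5, 0.9]
gripper_width: 0.0004
grip_force: 0.9
time: 8.0
ee_pos: [0.6219, -0.0381, 0.1058]
orientation: [3.111, 0.433, 0.001]
force: [1.6, 0.8, 1.8]
gripper_width: 0.0007
grip_force: 1.0
time: 8.42
ee_pos: [0.5898, -0.0484, 0.1057]
orientation: [3.111, 0.433, 0.001]
force: [3.0, 0.6, 1.4]
gripper_width: 0.0006
grip_force: 1.4
t 8.4167 pos [ 0.5898 -0.0484  0.1057] r 0.0645 ang -86.6 handle~ -103.5 F [3.  0.6 1.4]
0 0 0 -0.22 -0.03 0.03 -1;0 0 0 -0.22 -0.08 0 -1;0 0 0 -0.21 -0.08 0 -1;0 0 0 -0.2 -0.1 0 -1;0 0 0 -0.2 -0.12 0 -1;
0 0 0 -0.19 -0.13 0 -1;0 0 0 -0.17 -0.14 0 -1;0 0 0 -0.17 -0.15 0 -1;0 0 0 -0.16 -0.16 0 -1;0 0 0 -0.14 -0.18 0 -1;
```

View pics/ws5.png

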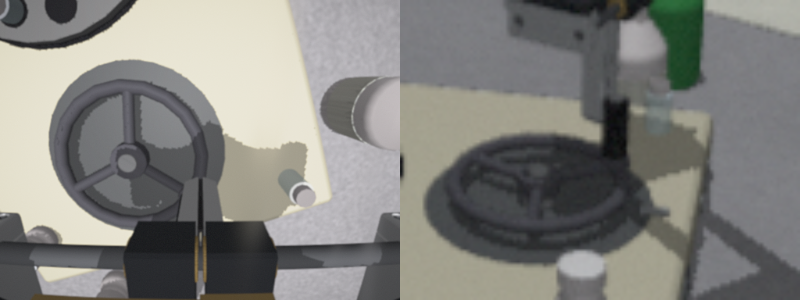

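Left: the fingers cover the handle near the right side of the rim. Right (side): the handle top is at about (616,99), roughly 40° short of the index bar at (655,210). The side view at the start is a direct reference for the end, so I'll push about 32° and compare.

```bash
python3 -m jog '0 0 0 -.22 -.03 0 -1;0 0 0 -.22 -.08 0 -1;0 0 0 -.21 -.08 0 -1;0 0 0 -.2 -.1 0 -1;0 0 0 -.2 -.12 0 -1'
python3 -m jog '0 0 0 -.19 -.13 0 -1;0 0 0 -.17 -.14 0 -1;0 0 0 -.17 -.15 0 -1;0 0 0 0 0 0 -1;0 0 0 0 0 0 -1'
cat > cmp.py <<'E'
from lag import *
def hand(d):
    g=d['color'].max(2)[155:200,255:300]; m=(g<30).astype(np.uint8)
    n,l,s,c=cv2.connectedComponentsWithStats(m); i=1+s[1:,4].argmax(); x,y,w,h,a=s[i]
    ys,xs=np.nonzero(l==i); k=ys<y+12; u=xs[k].mean()+255; v=y+155+2.5
    p=plane(d,u,v,.135)[0]; q=p[:2]-C; return (x+255,y+155,w,h,a),round(u,2),p.round(4),np.degrees(np.arctan2(q[1],q[0])).round(1)
d=cam('side'); 
print('start',hand(dict(np.load('side0.npz')))); print('now',hand(d))
save('s6.png',np.hstack([cv2.resize(x['color'][140:210,230:310],(400,350),interpolation=cv2.INTER_CUBIC) for x in (dict(np.load('side0.npz')),d)]))
E
python3 cmp.py; python3 plan.py 2 5
```

```text
time: 8.93
ee_pos: [0.5672, -0.0464, 0.1052]
orientation: [3.111, 0.434, -0.001]
force: [2.0, -0.7, -1.8]
gripper_width: 0.0003
grip_force: 1.0
time: 9.35
ee_pos: [0.5545, -0.0406, 0.1054]
orientation: [-3.111, -0.434, 0.002]
force: [-0.6, 1.1, 0.6]
gripper_width: 0.0004
grip_force: 0.0
start ((np.int32(273), np.int32(169), np.int32(8), np.int32(17), np.int32(117)), np.float64(277.09), array([ 0.5203, -0.0036,  0.135 ]), np.float64(-163.4))
now ((np.int32(273), np.int32(167), np.int32(8), np.int32(18), np.int32(113)), np.float64(277.16), array([ 0.5271, -0.011 ,  0.135 ]), np.float64(-155.4))
t 9.4 pos [ 0.5548 -0.0407  0.1054] r 0.0647 ang -118.8 handle~ -140.9 F [ 0.4 -0.2  0.2]
0 0 0 -0.09 -0.07 0.02 -1;0 0 0 -0.08 -0.08 0 -1;0 0 0 -0.07 -0.09 0 -1;0 0 0 -0.07 -0.09 0 -1;0 0 0 -0.07 -0.09 0 -1;
```

View pics/s6.png

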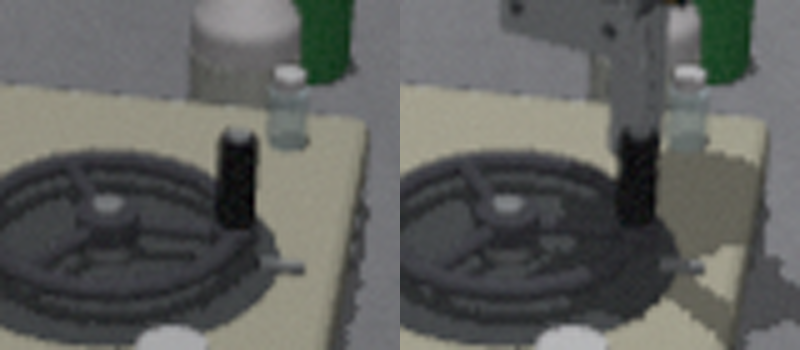

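Left is the start, right is now. The handle foot has the same column but sits about 1 px higher, so roughly 5 mm (5°) short, which agrees with the geometry (-140.9° against -145.7°). I'll push 5° more, back off, rise, and check from above.

```bash
python3 -m jog '0 0 0 -.08 -.07 0 -1;0 0 0 -.07 -.08 0 -1;0 0 0 -.06 -.07 0 -1;0 0 0 0 0 0 -1;0 0 0 0 0 0 -1'
python3 plan.py 2 1
python3 -m jog '0 0 0 .3 .3 0 -1;0 0 0 .3 .3 0 -1;0 0 0 0 0 -.8 -1;0 0 0 0 0 -1 -1;0 0 0 0 0 -1 -1'
python3 -m jog '0 0 0 0 0 -1 -1;0 0 0 0 0 -1 -1;0 0 0 -.87 .63 0 -1;0 0 0 -.87 .63 0 -1;0 0 0 -.87 .63 0 -1'
python3 -m jog '0 0 0 -.87 .63 0 -1;0 0 0 -.87 .63 0 -1;0 0 0 -.87 .63 0 -1;0 0 0 -.87 .63 0 -1;0 0 0 -.87 .63 0 -1'
python3 -m jog '0 0 0 -.87 .63 0 -1;0 0 0 -.87 .63 0 -1;0 0 0 -.87 .63 0 -1;0 0 0 -.87 .63 0 -1;0 0 0 -.87 .63 0 -1'
python3 - <<'E'
from h import *
t=cam('top'); a=dict(np.load('top0.npz')); np.savez('top1.npz',**t)
save('t7.png',np.hstack([cv2.resize(x['color'][150:240,200:290],(400,400),interpolation=cv2.INTER_CUBIC) for x in (a,t)]))
E
```

```text
time: 9.82
ee_pos: [0.5499, -0.0379, 0.1055]
orientation: [-3.111, -0.434, 0.001]
force: [-0.4, -1.0, -0.6]
gripper_width: 0.0003
grip_force: 0.4
t 9.8167 pos [ 0.5499 -0.0379  0.1055] r 0.0649 ang -123.8 handle~ -145.8 F [-0.4 -1.  -0.6]
0 0 0 -0.08 -0.08 0.02 -1;time: 10.23
ee_pos: [0.565, -0.0464, 0.1613]
orientation: [-3.111, -0.433, 0.003]
force: [0.8, 0.4, 0.4]
gripper_width: 0.0004
grip_force: 0.0
time: 10.65
ee_pos: [0.5257, -0.0976, 0.2022]
orientation: [3.111, 0.435, 0.002]
force: [-0.4, -0.6, -0.6]
gripper_width: 0.0004
grip_force: 0.0
time: 11.07
ee_pos: [0.4584, -0.1824, 0.2016]
orientation: [-3.111, -0.433, -0.0]
force: [0.2, 0.1, -0.1]
gripper_width: 0.0002
grip_force: 0.0
time: 11.48
ee_pos: [0.3919, -0.2669, 0.2017]
orientation: [3.112, 0.433, 0.001]
force: [-0.3, -0.2, 0.1]
gripper_width: 0.0005
grip_force: 0.0
```

View pics/t7.png

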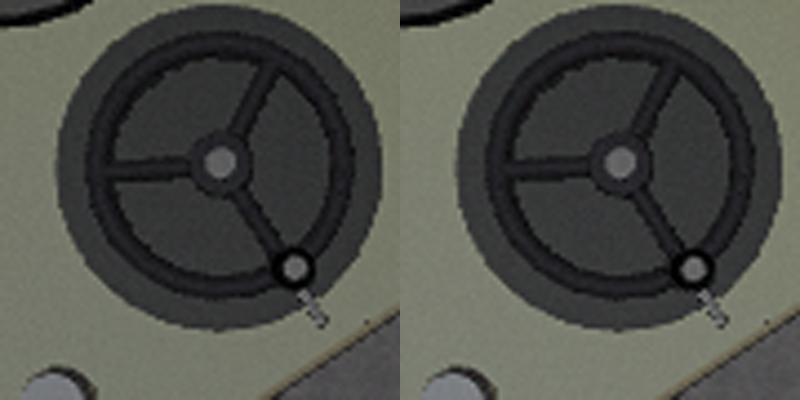

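The before and after views match to within about 1°: the handle is at (294,267) against (293,268) and in line with the index bar, and the robot is clear. I'll let it settle and hand in.

```bash
python3 -m jog '0 0 0 0 0 0 -1;0 0 0 0 0 0 -1;0 0 0 0 0 0 -1;0 0 0 0 0 0 -1;0 0 0 0 0 0 -1'
python3 -c "
from workcell import order; print(order.sign_off())"
```

```text
time: 11.95
ee_pos: [0.3926, -0.2649, 0.2014]
orientation: [-3.111, -0.436, -0.0]
force: [0.4, 0.1, -0.1]
gripper_width: 0.0005
grip_force: 0.0
the job is handed in; nothing more can be done
None
```

I pushed the wheel one full turn clockwise, the handle is back in line with the index bar to within about 1° by the top camera, the arm is clear, and the job was handed in at about 12 s; sign-off returned no verdict.

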